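Press a stone blank home in the corner of an engraving jig

TASK

Lift the loose lid off the wooden box by its knob and set it down flat on the bench beside the box. Take the stone blank out and, standing it flat on the jig's plate, press it home into the corner so that its long side lies flush against the low blue fence and its end flush against the red stop. Finish still holding the blank and pressing it firmly against both at once (do not let go), and leave the loose stone sample, the yellow jar and the roll of blue tape along the back where they are.

Things in the scene. Friction and masses are not known exactly. Their poses are not given: they have to be found in the camera images.
- stone_box: Open-topped brown wooden box, fixed to the bench; outside 98 (x) x 128 (y) x 64 mm high, walls and floor 5 mm thick, so inside it is 88 x 118 mm. Origin: centre of its underside, on the bench. The blank stands inside on the floor, under the lid.
- lid: Loose wooden lid, 0.17 kg with its knob, 106 (x) x 136 (y) x 8 mm plate that lies on the box's rim, with an 80 x 110 mm lip 6 mm deep underneath that drops into the box with 4 mm of play all round. Origin: centre of the plate's underside (lid lying flat on the bench on its lip: 6 mm up).
- lid_knob: Black round knob fixed on the middle of the lid: 34 mm high, 28 mm across its head (from 13 to 34 mm above the lid's upper face), neck 18 mm. Origin: foot of the knob, on the lid's upper face.
- knob_grip (a point): Point on the knob's axis in its head, 22 mm above the lid's upper face, 30 mm above the plate's underside; axes as the lid's, z up. It is 36 mm above the bench when the lid lies flat on it.
- blank_center (a point): Centre of the stone blank, a squared marble block, 60 (its x) x 40 (its y) x 50 mm (z, up), about 0.32 kg. In the box it stands upright on the floor about the middle, its x roughly along the box's x, with some 35 mm free on each of its long sides (for fingers) and 10 mm at its ends. Grip it across the 40 mm width by its upper half, so that the fingertips stay at least 20 mm above its foot and clear the low fence.
- jig: Engraving jig, fixed to the bench: aluminium plate 170 (x) x 140 (y) x 10 mm thick with two rigid stops on it. Origin: centre of its underside. Its x points roughly away from the robot, y to the left.
- long_fence: Low blue fence on the jig's plate, 12 mm high above the plate, 16 mm thick, 105 mm long along the jig's x. Its stop face looks to the jig's -y and lies at jig y = +40 mm, from x = -65 to +40 mm. Origin: on the plate's upper face above the jig's origin; axes as the jig's.
- end_stop: Red end stop on the jig's plate, 28 mm high above the plate, 16 mm thick, 52 mm long along the jig's y. Its stop face looks to the jig's -x and lies at jig x = +50 mm, from y = -20 to +32 mm. Origin: on the plate's upper face above the jig's origin; axes as the jig's.
- jig_corner (a point): Point on the plate's upper face where the two stop faces' planes meet (jig x = +50, y = +40, z = +10 mm); axes as the jig's. The blank seated in the corner, its x along the jig's x (either way round), has its centre at x = -30, y = -20, z = +25 mm from here in these axes.
- stone_sample: Small rough block of brown stone near the back edge of the bench, 44 x 64 x 28 mm. Origin: centre of its underside. To be left alone.
- yellow_jar: Jar of yellow pigment with black cap, near the back edge of the bench (another stands at the far left), 58 mm across, 60 mm high. Origin: centre of its underside. To be left alone.
- blue_tape: Roll of blue tape lying flat, 94 mm across, 48 mm high. Origin: centre of its underside. To be left alone.
- blank: The stone blank described under blank_center, as a body. Origin: centre of its underside.

How it is judged:
On the way, in this order (a step that is already met when the one before it is completed fails the run):
1. the lid is lifted clear of the box by its knob (z of knob_grip in the frame of stone_box above 0.114 m and contact force between the fingers and lid_knob above 0.5 N), for 0.1 s.
2. the lid lies flat on the bench beside the box, let go (height (world z) of knob_grip below 0.048 m and horizontal distance between knob_grip and stone_box above 0.09 m and angle between knob_grip's own z axis and vertical below 0.15 rad and contact force between the fingers and lid below 0.1 N), for 0.2 s.
At the end, for the whole second after the job is handed in: Blank in the corner: centre within 3 mm of seated, square and upright within 0.05 rad, pressed on blue fence and red stop with over 1.5 N each, fingers on it with over 1 N; lid untouched on the bench (tilt under 0.15 rad, knob_grip under 48 mm), over 90 mm from box centre to centre (all of step 2 and x of blank_center in the frame of jig_corner between -0.033 and -0.027 m and y of blank_center in the frame of jig_corner between -0.023 and -0.017 m and z of blank_center in the frame of jig_corner between 0.022 and 0.028 m and angle between the x axis of blank_center and the x axis of jig_corner, either way round below 0.05 rad and angle between blank_center's own z axis and vertical below 0.05 rad and contact force between blank and long_fence above 1.5 N and contact force between blank and end_stop above 1.5 N and contact force between the fingers and blank above 1 N); the arm keeps its last pose, push and grip.
It fails at once if the stone sample is moved by more than 25 mm (distance of stone_sample from where it was at the start of the episode above 0.025 m).
It fails at once if the yellow jar is moved by more than 25 mm (distance of yellow_jar from where it was at the start of the episode above 0.025 m).
It fails at once if the blue tape is moved by more than 25 mm (distance of blue_tape from where it was at the start of the episode above 0.025 m).
It also fails if it takes over 64 s, if anything falls off the work surface, if the arm or the gripper's body presses on something with over 40 N, if the wrist force passes 120 N, or if a joint passes its speed limit or range.

ROBOT

A 6-joint arm with a two-finger parallel gripper is mounted at the origin on the work surface; the furniture and walls round the work are solid. World frame = base frame: x ahead of the robot, y to its left, z up, the work surface at z = 0. Lengths are in m, angles in rad, forces in N, time in s.
With the tool pointing down it reaches from about 0.3 to 0.85 m from the base axis. Payload 4.2 kg.
Tool frame: the origin (TCP) lies on the front face of the gripper's body, between the roots of the fingers; the fingertips stand 78 mm ahead of it and the grasp point (between the pads) lies 60 mm ahead of it; z points along the fingers, y is the line along which they close (so a half turn about z gives the same grasp; the last joint's range is limited). The gripper opens to 91 mm and grips with 3 to 60 N. Pads are 32 mm wide; open, the fingers measure 118 mm over their backs; the gripper's body (76 mm by 178 mm) begins 60 mm behind the grasp point.
Start: joints at [-1.333, 0.32, 1.565, -0, 1.257, -0.02], TCP at [0.147, -0.556, 0.292] pointing down, gripper open.
Joint ranges: [-3.11, 3.11], [-0.84, 2.01], [0.21, 2.61], [-1.34, 4.49], [0.05, 2.63], [-2.56, 2.56]. Speed limits (rad/s): [2.57, 2.57, 3.14, 3.14, 3.14, 3.14].

INTERFACE

Orientations are given as a rotation vector (axis times angle).
In Python, from workcell import env gives the robot as it stands.
- The arm moves only by the tool move_arm, never from a script. Its argument "rows" is a list of rows, each an object with "delta_pos": the shift along the tool's x, y, z in cm, a list of three; "angular": the turn, a rotation vector about the tool's x, y, z in rad, a list of three; "grip": the opening, from 0 (shut) to 1 (fully open). In form: [{"delta_pos": [dx, dy, dz], "angular": [ax, ay, az], "grip": grip}, ...]. A call has 1 to 5 rows; each row is the pose to reach, as a shift and turn from the pose commanded when the call began, along the tool's axes at that moment; what a row does not reach only later rows make up. A row lasts 1/8 s, in which the tool goes at most 62.5 mm and 10.7 degrees, less where a joint would pass 70% of its speed; a pose out of reach is approached as far as the arm can. A call with a gripper value outside its range is refused whole. The fingers move at their own pace and stop on an object; the grip force is fixed at half the most. Time passes only in rows, so rows that repeat a pose let the fingers close. It gives the time, the measured TCP pose, the force, the opening and the grip force at its end, in the units of the state.
- env.observe(): the state, without advancing time (a new reading comes with each control period).
- env.snapshot(name): name is "scene" or "top" or "wrist"; returns the picture (420x560x3 uint8, red, green, blue); there is no depth.
- env.get_calibration(name): a dict with "fov_y" (degrees; the focal length in pixels is half the picture's height over the tangent of half this angle, whatever the lens; pixels are square), "cx", "cy" (the principal point, pixels), "R" (3x3) and "t" (3): a world point X has camera coordinates R X + t. Camera axes: x right, y down, z forward; pixel columns grow to the right and rows downward; lengths in m; the calibration is good to about 2 mm. A picture is of the moment at which its call begins: read the wrist's pose just before it. get_calibration takes no time and is no camera call; for the wrist camera it gives the pose at the moment of the call.
- env.finish_job(): hands the job in; it is judged then, once.
The state is a dict: "time_s": time; "qpos": joint angles; "joint_velocities": joint speeds; "joint_torque": joint torques, N m; "ee_pos": TCP position; "tool_rot": TCP orientation; "force": force on the tool from outside, world axes, zero at the start; "ft_torque": the same for the moment, N m; "opening": finger opening in m; "gripper_force": force on a finger pad.
Only numpy, scipy, OpenCV 4.12 (cv2) and the standard library are available. Lean on these libraries where they do the work, as an engineer would, in place of code of your own. Each camera call takes 0.05 s, during which the arm holds its last target. There are 200 camera calls.

## Working session

There is one attempt and no reset: what is moved stays moved. The work goes in short steps, Python scripts to look and compute and a tool call to move; the robot and the scene stay as the last step left them, time stands still between calls to the robot, and variables do not carry over. Pictures are saved under pics/ and viewed, at most 10 in all, crops included, and the job is handed in when it is done.

Besides the shell and the picture viewer there is one more tool, called after "Call:" by a JSON object that holds its "api" and its "payload", one argument or row to a line. move_arm: Moves the arm, as the interface text tells. Its arguments: {"type":"object","properties":{"rows":{"type":"array","items":{"type":"object","properties":{"delta_pos":{"type":"array","items":{"type":"number"}},"angular":{"type":"array","items":{"type":"number"}},"grip":{"type":"number"}}}}},"required":["rows"]}

```bash
mkdir -p pics; cat > h.py <<'E'
import numpy as np, cv2
from workcell import env
from scipy.spatial.transform import Rotation as Ro
def snap(n,f):
    c=env.get_calibration(n); im=env.snapshot(n); cv2.imwrite(f'pics/{f}.png',im[:,:,::-1]); return im,c
def ray(c,u,v,z):
    f=210/np.tan(np.radians(c['fov_y'])/2); R=np.array(c['R']);t=np.array(c['t'])
    d=R.T@np.array([(u-c['cx'])/f,(v-c['cy'])/f,1]); o=-R.T@t
    return o+d*(z-o[2])/d[2]
def proj(c,X):
    f=210/np.tan(np.radians(c['fov_y'])/2); p=np.array(c['R'])@X+np.array(c['t']); return f*p[0]/p[2]+c['cx'],f*p[1]/p[2]+c['cy']
E
python3 - <<'E'
from h import *
a,c=snap('top','top1'); b,d=snap('scene','scene1')
for k in (c,d): print(k)
print(env.observe())
E
```

```text
{'fov_y': 43.498796378019044, 'cx': 276.5181552625845, 'cy': 212.9914207332624, 'R': array([[ 0.00327771, -0.99958174, -0.02873339],
       [-0.98706099,  0.00137237, -0.1603394 ],
       [ 0.16031177,  0.02888716, -0.98664364]]), 't': array([0.03305671, 0.61794574, 1.03166728])}
{'fov_y': 57.626861299465595, 'cx': 283.8337650060798, 'cy': 208.75298683092032, 'R': array([[-0.66963026, -0.74265542, -0.00763156],
       [-0.58272076,  0.53173726, -0.61456651],
       [ 0.46046914, -0.40708526, -0.78882809]]), 't': array([0.40367652, 0.39549437, 0.73869633])}
{'time_s': 0.1, 'qpos': array([-1.33301956e+00,  3.20228936e-01,  1.56555916e+00, -2.80328860e-05,
        1.25742141e+00, -1.99804624e-02]), 'joint_velocities': array([-0.00011041, -0.00250585, -0.00339402,  0.00102582,  0.00014224,
        0.00159107]), 'joint_torque': array([-2.67439955e-04, -4.13333845e+01, -2.32509398e+01,  7.28848251e-02,
        4.22255835e-02, -5.53639848e-05]), 'ee_pos': array([ 0.14650048, -0.55567634,  0.29150289]), 'tool_rot': array([-3.11394545e+00, -4.03571500e-01,  3.17496176e-04]), 'force': array([0.78193967, 0.2976936 , 1.36202054]), 'ft_torque': array([-0.01385693, -0.01403192,  0.00304189]), 'gripper_force': 0.0, 'opening': 0.09074770424417257}
```

View pics/top1.png

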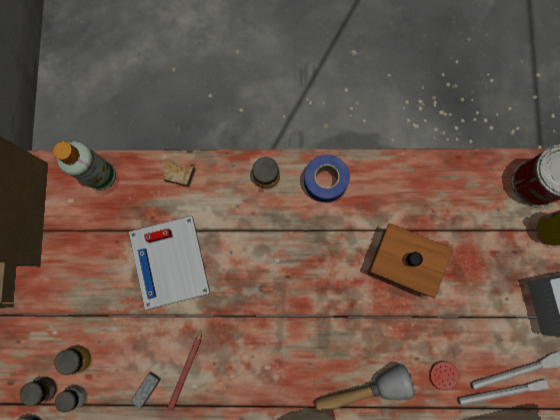

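View pics/scene1.png

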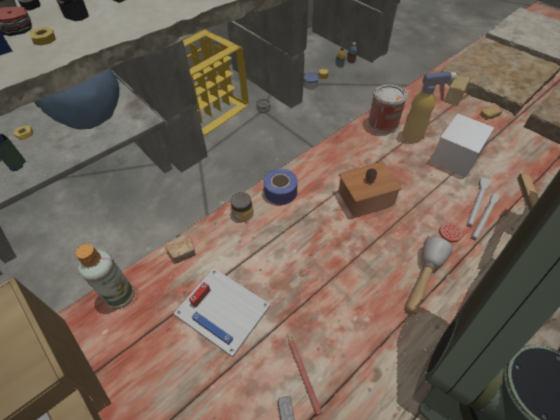

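The top view shows the box and lid near (410,260) with the knob at (414,259). The jig is at (169,262), with the red stop at (158,236) and the blue fence at (147,273). The bench between them around (290,270) is free.

```bash
python3 - <<'E'
from h import *
im=cv2.imread('pics/top1.png'); c=env.get_calibration('top'); hsv=cv2.cvtColor(im,cv2.COLOR_BGR2HSV)
def comp(m,box):
    M=np.zeros_like(m);x0,y0,x1,y1=box;M[y0:y1,x0:x1]=m[y0:y1,x0:x1]
    cs,_=cv2.findContours(M,cv2.RETR_EXTERNAL,cv2.CHAIN_APPROX_NONE); return max(cs,key=cv2.contourArea)
def show(n,k,z):
    r=cv2.minAreaRect(k); P=np.array([ray(c,*p,z)[:2] for p in cv2.boxPoints(r)])
    e=P-np.roll(P,1,0); print(n,'px',np.round(r[0]),'ctr',P.mean(0).round(4),'sides',np.linalg.norm(e,axis=1)[:2].round(4),'yaws',np.degrees(np.arctan2(e[:2,1],e[:2,0])).round(1)); print(P.round(3).tolist())
m=cv2.inRange(hsv,(100,130,50),(125,255,255)); show('blue',comp(m,(125,210,215,310)),.022)
m=cv2.inRange(hsv,(0,160,90),(8,255,255))|cv2.inRange(hsv,(172,160,90),(180,255,255)); show('red',comp(m,(140,222,180,246)),.038)
m=cv2.inRange(hsv,(0,0,120),(180,45,255));m=cv2.morphologyEx(m,cv2.MORPH_CLOSE,np.ones((15,15))); show('plate',comp(m,(120,205,220,315)),.01)
m=cv2.inRange(hsv,(0,0,0),(180,255,40)); k=comp(m,(403,247,428,272)); show('knob',k,.106)
for p in [(412,259),(388,225),(453,247),(433,297),(372,270)]: print(p,hsv[p[1],p[0]])
m=cv2.inRange(hsv,(8,100,60),(20,255,200));m=cv2.morphologyEx(m,cv2.MORPH_OPEN,np.ones((5,5))); show('lid',comp(m,(360,215,465,305)),.072)
big=np.hstack([cv2.resize(im[210:310,120:220],None,fx=4,fy=4,interpolation=2),cv2.resize(im[210:310,360:460],None,fx=4,fy=4,interpolation=2)])
cv2.imwrite('pics/crop1.png',big)
E
```

```text
blue px [146. 273.] ctr [0.4961 0.3059] sides [0.1027 0.016 ] yaws [ 14.4 -78.1]
[[0.544, 0.326], [0.548, 0.311], [0.448, 0.285], [0.445, 0.301]]
red px [157. 235.] ctr [0.5743 0.2831] sides [0.0144 0.0504] yaws [ 16.4 -75.8]
[[0.575, 0.309], [0.587, 0.261], [0.574, 0.257], [0.561, 0.305]]
plate px [168. 262.] ctr [0.5201 0.2643] sides [0.1738 0.142 ] yaws [ 15.4 -77.2]
[[0.588, 0.356], [0.62, 0.217], [0.451, 0.175], [0.421, 0.31]]
knob px [414. 258.] ctr [ 0.5206 -0.2296] sides [0.0248 0.0285] yaws [ -2.1 -90. ]
[[0.533, -0.216], [0.533, -0.244], [0.508, -0.243], [0.508, -0.215]]
(412, 259) [150   7  38]
(388, 225) [ 14 166  92]
(453, 247) [  9 113 140]
(433, 297) [ 12 163  91]
(372, 270) [ 14 178 116]
lid px [427. 263.] ctr [ 0.5156 -0.2622] sides [0.2016 0.1452] yaws [ 59.4 -31.2]
[[0.506, -0.137], [0.63, -0.213], [0.523, -0.388], [0.403, -0.311]]
```

View pics/crop1.png

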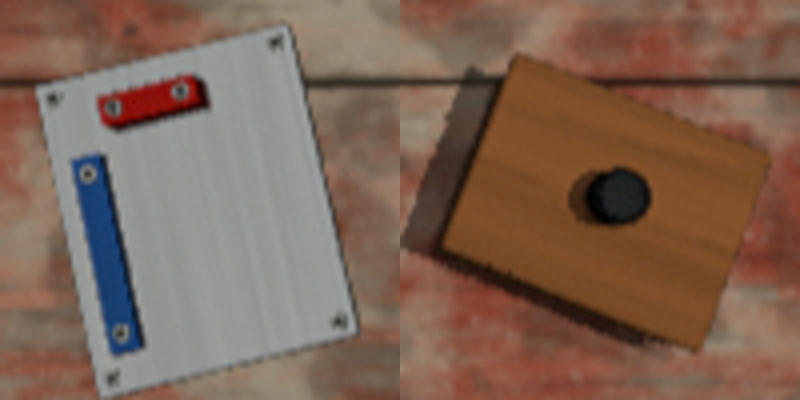

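The crop gives clear lid corners at full-image pixels (389.5,223.8), (452.5,248.8), (435,298) and (370.8,271.3). The knob top is at about (414.5,258.7).

```bash
python3 - <<'E'
from h import *
c=env.get_calibration('top')
P=np.array([ray(c,u,v,.072)[:2] for u,v in [(389.5,223.75),(452.5,248.75),(435,298),(370.75,271.25)]])
e=np.roll(P,-1,0)-P; print(P.round(4),P.mean(0),np.linalg.norm(e,axis=1),np.degrees(np.arctan2(e[:,1],e[:,0])))
print('knob',ray(c,414.5,258.7,.106), ray(c,397+20,225,0))
Q=np.array([ray(c,120+u/4,210+v/4,.01)[:2] for u,v in [(38,86),(289,25),(358,334),(103,398)]])
e=np.roll(Q,-1,0)-Q; print(Q.round(4),Q.mean(0),np.linalg.norm(e,axis=1),np.degrees(np.arctan2(e[:,1],e[:,0])))
s=env.observe(); R=Ro.from_rotvec(s['tool_rot']); print(R.as_matrix().round(3))
print(ray(c,178,173,.03),ray(c,265,170,.06),ray(c,326,178,.048))
# camera on wrist
w=env.get_calibration('wrist'); Rw=np.array(w['R']); print('wristcam pos',-Rw.T@w['t'], Rw.round(2), w['fov_y'])
E
```

```text
[[ 0.5923 -0.1925]
 [ 0.5424 -0.3146]
 [ 0.4464 -0.276 ]
 [ 0.498  -0.1529]] [ 0.51978552 -0.2340073 ] [0.13184123 0.10348718 0.13348524 0.10234812] [-112.23986263  158.14281409   67.27031873  -22.77054058]
knob [ 0.520199   -0.23150508  0.106     ] [ 0.59978876 -0.26404523  0.        ]
[[0.5848 0.3492]
 [0.6177 0.2153]
 [0.4543 0.1743]
 [0.4209 0.3071]] [0.51940147 0.26148839] [0.1378804  0.16844133 0.13688416 0.1692638 ] [ -76.21943138 -165.92209088  104.12144407   14.41452403]
[[ 0.967  0.255 -0.   ]
 [ 0.255 -0.967  0.002]
 [ 0.    -0.002 -1.   ]]
[0.70792121 0.24472781 0.03      ] [0.70635204 0.05746526 0.06      ] [ 0.69177758 -0.06884988  0.048     ]
wristcam pos [ 0.22122182 -0.5357628   0.38428617] [[ 0.25 -0.97 -0.  ]
 [-0.93 -0.24  0.27]
 [-0.27 -0.07 -0.96]] 67.4463571741688
```

Lid and box yaw is about -22.6°, with the knob at (0.520,-0.232). Jig yaw is about 14.1°, with its origin at (0.519,0.2615). The measured sizes agree with those given to within a few mm. Next I move above the knob.

Call:
{"api": "move_arm", "payload": {
  "rows": [
    {"delta_pos":[5,-2.5,0],"angular":[0,0,0.13],"grip":1},
    {"delta_pos":[10,-5,0],"angular":[0,0,0.26],"grip":1},
    {"delta_pos":[15,-7.4,0],"angular":[0,0,0.39],"grip":1},
    {"delta_pos":[20,-9.8,0],"angular":[0,0,0.52],"grip":1},
    {"delta_pos":[25,-12.3,0],"angular":[0,0,0.653],"grip":1}
  ]
}}

```text
time_s: 0.72
ee_pos: [0.358, -0.3719, 0.292]
tool_rot: [-3.079, 0.624, 0.0]
force: [1.3, -1.0, -0.3]
opening: 0.0912
gripper_force: 0.0
```

```bash
cat >> h.py <<'E'
def go(x,y,z,yaw,tilt=True):
    s=env.observe(); R=Ro.from_rotvec(s['tool_rot']); 
    T=Ro.from_matrix(np.column_stack([[np.cos(yaw),np.sin(yaw),0],[np.sin(yaw),-np.cos(yaw),0],[0,0,-1]]))
    d=R.inv().apply(np.array([x,y,z])-s['ee_pos'])*100; a=(R.inv()*T).as_rotvec()
    print('t',round(s['time_s'],2),'pos',s['ee_pos'].round(4),'F',s['force'].round(1),'open',s['opening'].round(4),'gf',round(s['gripper_force'],1),'q',s['qpos'].round(2)); print('delta_cm',d.round(2),'turn',a.round(3))
E
python3 -c "
from h import *
go(.520,-.232,.26,np.radians(-22.6))"
```

```text
Traceback (most recent call last):
  File "h.py", line 16, in go
    print('t',round(s['time_s'],2),'pos',s['ee_pos'].round(4),'F',s['force'].round(1),'open',s['opening'].round(4),'gf',round(s['gripper_force'],1),'q',s['qpos'].round(2)); print('delta_cm',d.round(2),'turn',a.round(3))
                                                                                             ^^^^^^^^^^^^^^^^^^
AttributeError: 'float' object has no attribute 'round'
```

```bash
sed -i "s/s\['opening'\].round(4)/round(s['opening'],4)/" h.py
python3 -c "
from h import *
go(.520,-.232,.26,np.radians(-22.6))"
```

```text
t 0.72 pos [ 0.358  -0.3719  0.292 ] F [ 1.3 -1.  -0.3] open 0.0912 gf 0.0 q [-0.83  0.23  1.7  -0.    1.22  1.14]
delta_cm [  9.47 -19.2    3.2 ] turn [-0.     0.    -0.005]
```

Call:
{"api": "move_arm", "payload": {
  "rows": [
    {"delta_pos":[2.4,-4.8,0],"angular":[0,0,0],"grip":1},
    {"delta_pos":[4.8,-9.6,0],"angular":[0,0,0],"grip":1},
    {"delta_pos":[7.2,-14.4,1],"angular":[0,0,0],"grip":1},
    {"delta_pos":[9.5,-19.2,3.2],"angular":[0,0,0],"grip":1},
    {"delta_pos":[9.5,-19.2,3.2],"angular":[0,0,0],"grip":1}
  ]
}}

```text
time_s: 1.35
ee_pos: [0.5197, -0.23, 0.2578]
tool_rot: [-3.08, 0.609, 0.007]
force: [-0.0, -0.1, 0.3]
opening: 0.0914
gripper_force: 0.0
```

```bash
python3 - <<'E'
from h import *
im,c=snap('wrist','w1')
go(.520,-.232,.154,np.radians(-22.6))
h=cv2.cvtColor(im,cv2.COLOR_RGB2HSV); print('pred knob px',proj(c,np.array([.52,-.232,.106])))
E
```

```text
t 1.4 pos [ 0.5188 -0.2315  0.2589] F [ 0.3 -0.5 -0.1] open 0.0911 gf 0.0 q [-0.44  0.33  1.63 -0.    1.18  1.52]
delta_cm [ 0.16 -0.   10.49] turn [0.    0.003 0.002]
pred knob px (np.float64(284.43967586959945), np.float64(218.16421418618805))
```

View pics/w1.png

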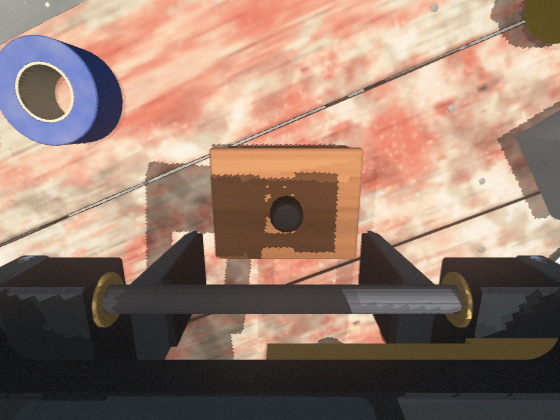

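The wrist view shows the knob blob at (287,213), close to the predicted (284,218). The lid corners are at (211,148), (362,150), (357,259) and (217,256).

```bash
python3 - <<'E'
from h import *
c=env.get_calibration('wrist'); im=cv2.imread('pics/w1.png')
P=np.array([ray(c,u,v,.072)[:2] for u,v in [(211,148),(362,150),(357,259),(217,256)]])
e=np.roll(P,-1,0)-P; print(P.round(4),P.mean(0),np.linalg.norm(e,axis=1),np.degrees(np.arctan2(e[:,1],e[:,0])))
g=cv2.inRange(im,(0,0,0),(70,50,50))[185:245,262:312]; n,l,st,ce=cv2.connectedComponentsWithStats(g); k=1+np.argmax(st[1:,4]); print(st[k],ce[k]+[262,185])
for z in (.0955,.106): print(ray(c,*(ce[k]+[262,185]),z))
E
```

```text
[[ 0.5929 -0.1951]
 [ 0.5407 -0.3164]
 [ 0.4438 -0.2789]
 [ 0.4987 -0.1553]] [ 0.51901964 -0.23642594] [0.13203177 0.10384757 0.13516552 0.10233886] [-113.31720661  158.81561809   66.07261431  -22.90361777]
[  8  11  32  36 251] [282.6812749  206.14741036]
[ 0.52620719 -0.2351453   0.0955    ]
[ 0.52884358 -0.23619591  0.106     ]
```

Call:
{"api": "move_arm", "payload": {
  "rows": [
    {"delta_pos":[0.3,0.15,4],"angular":[0,0,0],"grip":1},
    {"delta_pos":[0.3,0.15,8],"angular":[0,0,0],"grip":1},
    {"delta_pos":[0.3,0.15,10.2],"angular":[0,0,0],"grip":1},
    {"delta_pos":[0.3,0.15,10.2],"angular":[0,0,0],"grip":1},
    {"delta_pos":[0.3,0.15,10.2],"angular":[0,0,0],"grip":0}
  ]
}}

```text
time_s: 2.02
ee_pos: [0.5209, -0.2363, 0.1596]
tool_rot: [3.079, -0.618, 0.003]
force: [0.6, 0.6, -0.2]
opening: 0.0841
gripper_force: 0.0
```

Call:
{"api": "move_arm", "payload": {
  "rows": [
    {"delta_pos":[0,0,0],"angular":[0,0,0],"grip":0},
    {"delta_pos":[0,0,0],"angular":[0,0,0],"grip":0},
    {"delta_pos":[0,0,0],"angular":[0,0,0],"grip":0},
    {"delta_pos":[0,0,0],"angular":[0,0,0],"grip":0}
  ]
}}

```text
time_s: 2.52
ee_pos: [0.5208, -0.2352, 0.1584]
tool_rot: [3.08, -0.617, 0.0]
force: [0.8, 0.5, -0.4]
opening: 0.0442
gripper_force: 0.0
```

Call:
{"api": "move_arm", "payload": {
  "rows": [
    {"delta_pos":[0,0,0],"angular":[0,0,0],"grip":0},
    {"delta_pos":[0,0,0],"angular":[0,0,0],"grip":0},
    {"delta_pos":[0,0,0],"angular":[0,0,0],"grip":0},
    {"delta_pos":[0,0,0],"angular":[0,0,0],"grip":0}
  ]
}}

```text
time_s: 3.02
ee_pos: [0.5208, -0.2352, 0.1582]
tool_rot: [-3.08, 0.617, 0.0]
force: [-1.5, 1.1, 0.6]
opening: 0.0272
gripper_force: 30.0
```

Call:
{"api": "move_arm", "payload": {
  "rows": [
    {"delta_pos":[0,0,-1.5],"angular":[0,0,0],"grip":0},
    {"delta_pos":[0,0,-4],"angular":[0,0,0],"grip":0},
    {"delta_pos":[0,0,-7],"angular":[0,0,0],"grip":0},
    {"delta_pos":[0,0,-7],"angular":[0,0,0],"grip":0},
    {"delta_pos":[0,0,-7],"angular":[0,0,0],"grip":0}
  ]
}}

```text
time_s: 3.65
ee_pos: [0.5202, -0.235, 0.2276]
tool_rot: [-3.08, 0.617, 0.002]
force: [0.2, -0.5, -2.1]
opening: 0.0269
gripper_force: 30.0
```

Call:
{"api": "move_arm", "payload": {
  "rows": [
    {"delta_pos":[-1.6,-2.2,0],"angular":[0,0,0],"grip":0},
    {"delta_pos":[-4.6,-6.4,0],"angular":[0,0,0],"grip":0},
    {"delta_pos":[-8,-11,0],"angular":[0,0,0],"grip":0},
    {"delta_pos":[-11.2,-15.3,0],"angular":[0,0,0],"grip":0},
    {"delta_pos":[-13,-17.8,0],"angular":[0,0,0],"grip":0}
  ]
}}

```text
time_s: 4.28
ee_pos: [0.4674, -0.0189, 0.2268]
tool_rot: [3.081, -0.614, -0.006]
force: [0.6, -1.1, -1.5]
opening: 0.0271
gripper_force: 30.0
```

Call:
{"api": "move_arm", "payload": {
  "rows": [
    {"delta_pos":[0,0,3],"angular":[0,0,0],"grip":0},
    {"delta_pos":[0,0,7],"angular":[0,0,0],"grip":0},
    {"delta_pos":[0,0,10],"angular":[0,0,0],"grip":0},
    {"delta_pos":[0,0,11.5],"angular":[0,0,0],"grip":0},
    {"delta_pos":[0,0,12.2],"angular":[0,0,0],"grip":0}
  ]
}}

```text
time_s: 4.9
ee_pos: [0.4681, -0.0208, 0.1044]
tool_rot: [3.08, -0.617, -0.006]
force: [0.3, 1.0, -1.9]
opening: 0.0272
gripper_force: 30.0
```

```bash
python3 - <<'E'
from h import *
go(.47,-.02,.099,np.radians(-22.9))
snap('scene','scene2')
E
```

```text
t 4.9 pos [ 0.4681 -0.0208  0.1044] F [ 0.3  1.  -1.9] open 0.0272 gf 30.0 q [-0.07  0.37  2.05 -0.    0.72  1.9 ]
delta_cm [ 0.15 -0.15  0.54] turn [0.001 0.004 0.005]
```

View pics/scene2.png

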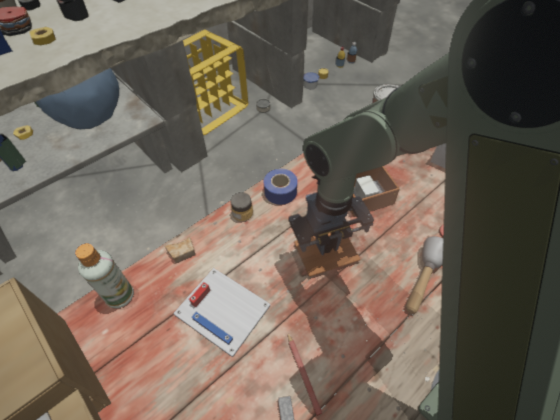

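The scene view shows the lid (330,255) held level just above the bench, and the box (370,188) open with the white blank in it.

Call:
{"api": "move_arm", "payload": {
  "rows": [
    {"delta_pos":[0,0,0.2],"angular":[0,0,0],"grip":0},
    {"delta_pos":[0,0,0.4],"angular":[0,0,0],"grip":0},
    {"delta_pos":[0,0,0.4],"angular":[0,0,0],"grip":0}
  ]
}}

```text
time_s: 5.32
ee_pos: [0.4695, -0.021, 0.1026]
tool_rot: [-3.08, 0.617, -0.001]
force: [0.5, 0.3, -1.4]
opening: 0.0271
gripper_force: 30.0
```

Call:
{"api": "move_arm", "payload": {
  "rows": [
    {"delta_pos":[0,0,0.1],"angular":[0,0,0],"grip":0},
    {"delta_pos":[0,0,0.2],"angular":[0,0,0],"grip":0},
    {"delta_pos":[0,0,0.25],"angular":[0,0,0],"grip":0},
    {"delta_pos":[0,0,0.25],"angular":[0,0,0],"grip":0}
  ]
}}

```text
time_s: 5.82
ee_pos: [0.4694, -0.0209, 0.1002]
tool_rot: [3.08, -0.617, 0.001]
force: [-1.6, 0.0, 4.8]
opening: 0.0266
gripper_force: 30.0
```

Contact with the bench, so I release and lift.

Call:
{"api": "move_arm", "payload": {
  "rows": [
    {"delta_pos":[0,0,0],"angular":[0,0,0],"grip":1},
    {"delta_pos":[0,0,0],"angular":[0,0,0],"grip":1},
    {"delta_pos":[0,0,0],"angular":[0,0,0],"grip":1},
    {"delta_pos":[0,0,0],"angular":[0,0,0],"grip":1},
    {"delta_pos":[0,0,0],"angular":[0,0,0],"grip":1}
  ]
}}

```text
time_s: 6.45
ee_pos: [0.4693, -0.021, 0.0997]
tool_rot: [3.08, -0.617, 0.0]
force: [-0.1, -0.1, 0.7]
opening: 0.074
gripper_force: 0.0
```

Call:
{"api": "move_arm", "payload": {
  "rows": [
    {"delta_pos":[0,0,-3],"angular":[0,0,0],"grip":1},
    {"delta_pos":[0,0,-7],"angular":[0,0,0],"grip":1},
    {"delta_pos":[0,0,-12],"angular":[0,0,0],"grip":1},
    {"delta_pos":[0,0,-16],"angular":[0,0,0],"grip":1}
  ]
}}

```text
time_s: 6.95
ee_pos: [0.4694, -0.0209, 0.2617]
tool_rot: [-3.08, 0.617, -0.002]
force: [1.0, -0.0, -0.5]
opening: 0.0914
gripper_force: 0.0
```

Call:
{"api": "move_arm", "payload": {
  "rows": [
    {"delta_pos":[2,3,0],"angular":[0,0,0],"grip":1},
    {"delta_pos":[5,7,0],"angular":[0,0,0],"grip":1},
    {"delta_pos":[8,11,0],"angular":[0,0,0],"grip":1},
    {"delta_pos":[11,15,0],"angular":[0,0,0],"grip":1},
    {"delta_pos":[13,17.8,0],"angular":[0,0,0],"grip":1}
  ]
}}

```text
time_s: 7.58
ee_pos: [0.521, -0.2373, 0.2595]
tool_rot: [3.08, -0.619, 0.0]
force: [-0.1, 0.1, 1.2]
opening: 0.0913
gripper_force: 0.0
```

```bash
python3 - <<'E'
from h import *
im,c=snap('wrist','w2'); t,ct=snap('top','top2')
np.save('w2c.npy',c,allow_pickle=True)
go(.520,-.235,.2,np.radians(-22.9))
print('pred',proj(c,np.array([.5195,-.235,.055])))
E
```

```text
t 7.67 pos [ 0.5213 -0.2383  0.2592] F [-0.4  0.8 -1.1] open 0.0913 gf 0.0 q [-0.45  0.34  1.62 -0.    1.18  1.52]
delta_cm [-0.25 -0.26  5.92] turn [ 0.001 -0.001  0.001]
pred (np.float64(280.35711892822326), np.float64(206.20779380125268))
```

View pics/w2.png

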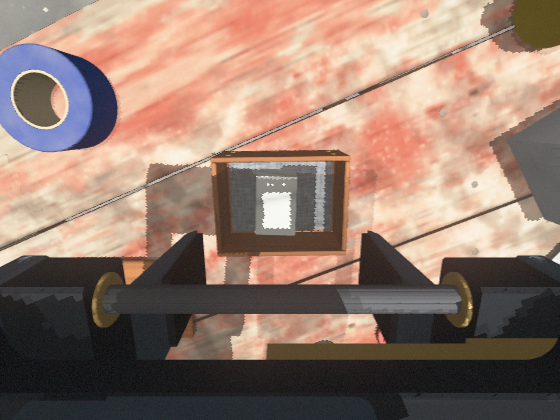

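View pics/top2.png

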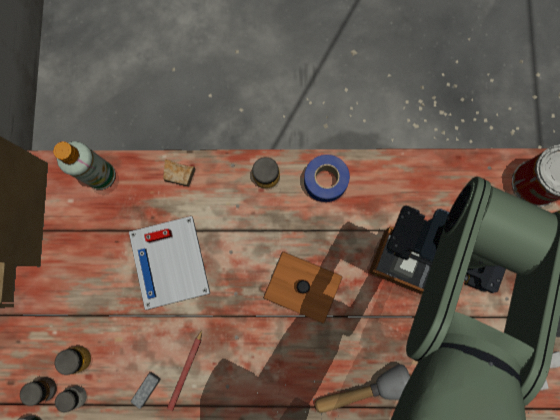

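The lid lies flat on the bench at top pixel (303,286). In the wrist view the blank's top face spans roughly (256,176) to (297,234), so I measure it from an enlarged crop.

```bash
python3 - <<'E'
from h import *
im=cv2.imread('pics/w2.png')
cr=im[140:265,205:355]; cr=cv2.convertScaleAbs(cr,alpha=1.3,beta=20)
cv2.imwrite('pics/c2.png',cv2.resize(cr,None,fx=4.5,fy=4.5,interpolation=cv2.INTER_CUBIC))
c=np.load('w2c.npy',allow_pickle=True).item()
P=np.array([ray(c,u,v,.055)[:2] for u,v in [(256,176),(298,176),(296,234),(256,234)]])
e=np.roll(P,-1,0)-P; print(P.round(4),P.mean(0),np.linalg.norm(e,axis=1),np.degrees(np.arctan2(e[:,1],e[:,0])))
E
```

```text
[[ 0.5559 -0.2252]
 [ 0.5404 -0.2621]
 [ 0.4868 -0.2382]
 [ 0.5024 -0.2013]] [ 0.52138687 -0.2316916 ] [0.03998201 0.05862353 0.04012004 0.05861879] [-112.81997364  156.03598068   67.16908488  -24.09905995]
```

View pics/c2.png

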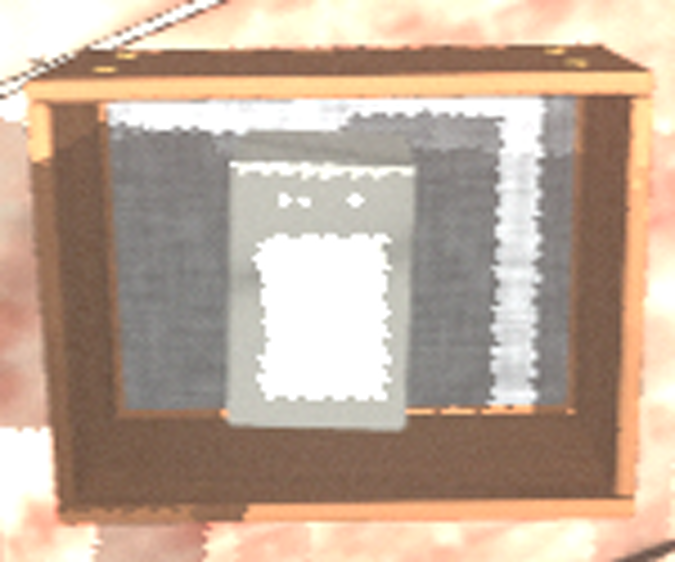

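The crop shows the blank's top corners clearly at full-image pixels (256,176), (297,178), (295,235.5) and (255.5,234). That puts its centre at about (0.521,-0.232) with yaw about -24.5°, and the top measures 40 x 59 mm as expected.

```bash
python3 -c "
from h import *
go(.521,-.232,.107,np.radians(-24.5))"
```

```text
t 7.67 pos [ 0.5213 -0.2383  0.2592] F [-0.4  0.8 -1.1] open 0.0913 gf 0.0 q [-0.45  0.34  1.62 -0.    1.18  1.52]
delta_cm [-0.28 -0.59 15.22] turn [ 0.001 -0.001  0.029]
```

Call:
{"api": "move_arm", "payload": {
  "rows": [
    {"delta_pos":[-0.28,-0.59,3],"angular":[0,0,0.029],"grip":0.71},
    {"delta_pos":[-0.28,-0.59,6],"angular":[0,0,0.029],"grip":0.71},
    {"delta_pos":[-0.28,-0.59,6],"angular":[0,0,0.029],"grip":0.71},
    {"delta_pos":[-0.28,-0.59,6],"angular":[0,0,0.029],"grip":0.71}
  ]
}}

```text
time_s: 8.18
ee_pos: [0.521, -0.2285, 0.2008]
tool_rot: [3.071, -0.661, 0.003]
force: [0.4, -1.3, 0.4]
opening: 0.0647
gripper_force: 0.0
```

```bash
python3 -c "
from h import *
go(.521,-.232,.107,np.radians(-24.5))"
```

```text
t 8.18 pos [ 0.521  -0.2285  0.2008] F [ 0.4 -1.3  0.4] open 0.0647 gf 0.0 q [-0.43  0.38  1.72  0.    1.04  1.56]
delta_cm [0.13 0.32 9.38] turn [-0.    -0.002  0.004]
```

Call:
{"api": "move_arm", "payload": {
  "rows": [
    {"delta_pos":[0.1,0.32,3],"angular":[0,0,0],"grip":0.71},
    {"delta_pos":[0.1,0.32,6.5],"angular":[0,0,0],"grip":0.71},
    {"delta_pos":[0.1,0.32,8.5],"angular":[0,0,0],"grip":0.71},
    {"delta_pos":[0.1,0.32,9.4],"angular":[0,0,0],"grip":0.71},
    {"delta_pos":[0.1,0.32,9.4],"angular":[0,0,0],"grip":0.71}
  ]
}}

```text
time_s: 8.8
ee_pos: [0.5206, -0.2322, 0.1064]
tool_rot: [3.071, -0.661, 0.002]
force: [0.8, 0.5, 0.8]
opening: 0.0648
gripper_force: 0.0
```

Call:
{"api": "move_arm", "payload": {
  "rows": [
    {"delta_pos":[0,0,0],"angular":[0,0,0],"grip":0},
    {"delta_pos":[0,0,0],"angular":[0,0,0],"grip":0},
    {"delta_pos":[0,0,0],"angular":[0,0,0],"grip":0},
    {"delta_pos":[0,0,0],"angular":[0,0,0],"grip":0},
    {"delta_pos":[0,0,0],"angular":[0,0,0],"grip":0}
  ]
}}

```text
time_s: 9.43
ee_pos: [0.5205, -0.2319, 0.1065]
tool_rot: [-3.071, 0.662, -0.002]
force: [-0.1, 3.6, 6.6]
opening: 0.04
gripper_force: 30.0
```

Call:
{"api": "move_arm", "payload": {
  "rows": [
    {"delta_pos":[0,0,-1.5],"angular":[0,0,0],"grip":0},
    {"delta_pos":[0,0,-4],"angular":[0,0,0],"grip":0},
    {"delta_pos":[0,0,-8],"angular":[0,0,0],"grip":0},
    {"delta_pos":[0,0,-11],"angular":[0,0,0],"grip":0},
    {"delta_pos":[0,0,-11.5],"angular":[0,0,0],"grip":0}
  ]
}}

```text
time_s: 10.05
ee_pos: [0.5206, -0.2326, 0.2228]
tool_rot: [3.07, -0.661, 0.006]
force: [-0.1, -0.3, -4.0]
opening: 0.0399
gripper_force: 30.0
```

```bash
python3 -c "
from h import *
go(.516,.255,.222,np.radians(14.1))"
```

```text
t 10.05 pos [ 0.5206 -0.2326  0.2228] F [-0.1 -0.3 -4. ] open 0.0399 gf 30.0 q [-0.44  0.36  1.68 -0.    1.09  1.56]
delta_cm [-2.048e+01 -4.425e+01 -3.000e-02] turn [ 0.002 -0.004 -0.67 ]
```

Call:
{"api": "move_arm", "payload": {
  "rows": [
    {"delta_pos":[-1.2,-2.6,0],"angular":[0,0,-0.04],"grip":0},
    {"delta_pos":[-3.5,-7.5,0],"angular":[0,0,-0.11],"grip":0},
    {"delta_pos":[-5.8,-12.5,0],"angular":[0,0,-0.19],"grip":0},
    {"delta_pos":[-8.1,-17.5,0],"angular":[0,0,-0.27],"grip":0},
    {"delta_pos":[-10.4,-22.5,0],"angular":[0,0,-0.34],"grip":0}
  ]
}}

```text
time_s: 10.68
ee_pos: [0.5167, 0.0173, 0.2192]
tool_rot: [3.138, -0.129, -0.005]
force: [0.9, 1.0, -3.2]
opening: 0.0399
gripper_force: 30.0
```

```bash
python3 -c "
from h import *
go(.516,.255,.222,np.radians(14.1))"
```

```text
t 10.68 pos [0.5167 0.0173 0.2192] F [ 0.9  1.  -3.2] open 0.0399 gf 30.0 q [ 0.01  0.29  1.81 -0.    1.05  1.66]
delta_cm [ -2.02 -23.69  -0.29] turn [ 0.     0.003 -0.328]
```

Call:
{"api": "move_arm", "payload": {
  "rows": [
    {"delta_pos":[-0.4,-5,0],"angular":[0,0,-0.07],"grip":0},
    {"delta_pos":[-0.8,-10,0],"angular":[0,0,-0.14],"grip":0},
    {"delta_pos":[-1.3,-15,0],"angular":[0,0,-0.21],"grip":0},
    {"delta_pos":[-1.7,-20,0],"angular":[0,0,-0.28],"grip":0},
    {"delta_pos":[-2,-23.7,0],"angular":[0,0,-0.33],"grip":0}
  ]
}}

```text
time_s: 11.3
ee_pos: [0.5169, 0.2552, 0.2188]
tool_rot: [3.116, 0.39, -0.005]
force: [0.0, -1.1, -4.0]
opening: 0.0398
gripper_force: 30.0
```

```bash
python3 - <<'E'
from h import *
go(.516,.255,.16,np.radians(14.1))
im,c=snap('wrist','w3'); np.save('w3c.npy',c,allow_pickle=True)
E
```

```text
t 11.3 pos [0.5169 0.2552 0.2188] F [ 0.  -1.1 -4. ] open 0.0398 gf 30.0 q [ 0.44  0.38  1.67 -0.    1.1   1.76]
delta_cm [-0.07 -0.01  5.88] turn [0.001 0.003 0.003]
```

View pics/w3.png

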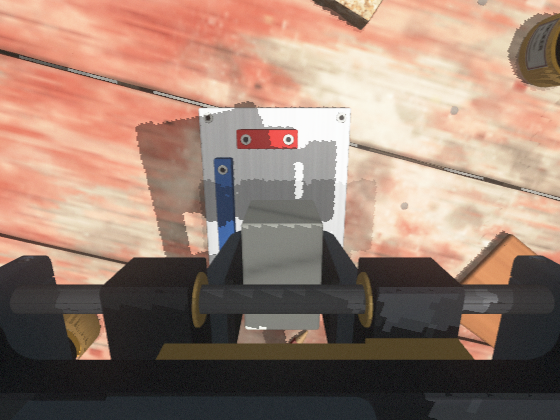

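The wrist view shows the blank (245-322, 222-328) held square to the jig. The red stop's top is at (237-298, 129-149) and the blue fence's at (215-234, 157-250). Next I measure the stop faces from here.

```bash
python3 - <<'E'
from h import *
c=np.load('w3c.npy',allow_pickle=True).item(); im=cv2.imread('pics/w3.png'); h=cv2.cvtColor(im,cv2.COLOR_BGR2HSV)
b=cv2.inRange(h,(100,130,40),(125,255,255)); r=cv2.inRange(h,(0,170,70),(7,255,255))|cv2.inRange(h,(173,170,70),(180,255,255))
s=env.observe(); R=Ro.from_rotvec(s['tool_rot']).as_matrix()
def fit(px,z,n):
    P=np.array([ray(c,*p,z)[:2] for p in px]); l=cv2.fitLine(P.astype(np.float32),cv2.DIST_HUBER,0,1e-4,1e-4).ravel(); 
    print(n,'yaw',np.degrees(np.arctan2(l[1],l[0])).round(2),'pt',P.mean(0).round(4)); return l,P.mean(0)
rows=range(165,235); pb=[(np.where(b[v,205:240])[0].max()+205.5,v) for v in rows if b[v,205:240].any()]
cols=range(242,294); pr=[(u,np.where(r[120:165,u])[0].max()+120.5) for u in cols if r[120:165,u].any()]
pt=[(u,np.where(r[120:165,u])[0].min()+119.5) for u in cols if r[120:165,u].any()]
print(pr[::12],pt[::12],pb[::15])
fit(pb,.022,'blue');fit(pb,.01,'blue@.01');fit(pr,.038,'redfront');fit(pt,.038,'redback')
print('tool yaw',np.degrees(np.arctan2(R[1,0],R[0,0])))
# corner from blue and red
lb,qb=fit(pb,.022,'b');lr,qr=fit(pr,.038,'r')
A=np.array([[lb[0],-lr[0]],[lb[1],-lr[1]]]); k=np.linalg.solve(A,qr-qb); C=qb+k[0]*lb[:2]
y=np.radians(14.1); M=np.array([[np.cos(y),-np.sin(y)],[np.sin(y),np.cos(y)]]); print('corner',C,'seat',C+M@[-.03,-.02],'from top:',np.array([.5194,.2615])+M@[.05,.04])
print('toward seat, jig axes', M.T@(C+M@[-.03,-.02]-s['ee_pos'][:2]))
E
```

```text
[(268, np.float64(134.5)), (280, np.float64(147.5))] [(268, np.float64(132.5)), (280, np.float64(139.5))] [(np.float64(229.5), 165), (np.float64(230.5), 180), (np.float64(233.5), 222)]
blue yaw 15.58 pt [0.513  0.3043]
blue@.01 yaw 15.58 pt [0.5098 0.3055]
redfront yaw -61.12 pt [0.5726 0.2745]
redback yaw -83.67 pt [0.5819 0.2768]
tool yaw 14.388812747941664
b yaw 15.58 pt [0.513  0.3043]
r yaw -61.12 pt [0.5726 0.2745]
corner [0.55045549 0.3147102 ] seat [0.52623163 0.28800431] from top: [0.558149   0.31247563]
toward seat, jig axes [0.01579544 0.02562754]
```

```bash
python3 - <<'E'
from h import *
c=np.load('w3c.npy',allow_pickle=True).item(); im=cv2.imread('pics/w3.png').astype(int)
B,G,Rr=im[...,0],im[...,1],im[...,2]
r=(Rr-G>45)&(Rr-B>45)
def fit(px,z,n):
    P=np.array([ray(c,*p,z)[:2] for p in px]); l=cv2.fitLine(P.astype(np.float32),cv2.DIST_HUBER,0,1e-4,1e-4).ravel()
    print(n,'yaw',np.degrees(np.arctan2(l[1],l[0])).round(2),'pt',P.mean(0).round(4),np.mean(px,0)); return P.mean(0)
cols=range(242,294)
ys=[np.where(r[118:165,u])[0]+118 for u in cols]
f=fit([(u,y.max()+.5) for u,y in zip(cols,ys)],.038,'front'); fit([(u,y.min()-.5) for u,y in zip(cols,ys)],.038,'back')
b=(B-Rr>35)
f2=fit([(np.where(b[v,205:242])[0].max()+205.5,v) for v in range(163,230)],.022,'blueR'); fit([(np.where(b[v,205:242])[0].min()+204.5,v) for v in range(163,230)],.022,'blueL')
y=np.radians(14.1); x=np.array([np.cos(y),np.sin(y)]); yy=np.array([-x[1],x[0]])
p=env.observe()['ee_pos'][:2]; print('to seat jig x',(f-p)@x-.03,'jig y',(f2-p)@yy-.02)
print('top est', (np.array([.558149,.31247563])-p)@x-.03,(np.array([.558149,.31247563])-p)@yy-.02)
E
```

```text
front yaw -75.84 pt [0.5668 0.2807] [267.5 148.5]
back yaw -75.84 pt [0.5821 0.2844] [267.5        129.48076923]
blueR yaw 14.08 pt [0.5139 0.3032] [232.00746269 196.        ]
blueL yaw 14.72 pt [0.5103 0.3177] [216.21641791 196.        ]
to seat jig x 0.023387715095375933 jig y 0.023390781612076816
top est 0.022712789894390052 0.021586042523935336
```

The stops fit yaw 14.1°, and the seat is about 23 mm ahead in both jig axes. Next I lower the blank.

Call:
{"api": "move_arm", "payload": {
  "rows": [
    {"delta_pos":[0,0,3],"angular":[0,0,0.005],"grip":0},
    {"delta_pos":[0,0,6.5],"angular":[0,0,0.005],"grip":0},
    {"delta_pos":[0,0,9],"angular":[0,0,0.005],"grip":0},
    {"delta_pos":[0,0,10.2],"angular":[0,0,0.005],"grip":0},
    {"delta_pos":[0,0,10.4],"angular":[0,0,0.005],"grip":0}
  ]
}}

```text
time_s: 11.98
ee_pos: [0.5174, 0.2532, 0.1156]
tool_rot: [3.118, 0.377, -0.003]
force: [0.5, 0.2, -2.1]
opening: 0.0396
gripper_force: 30.0
```

Call:
{"api": "move_arm", "payload": {
  "rows": [
    {"delta_pos":[0,0,0],"angular":[0,0,0],"grip":0},
    {"delta_pos":[0,0,0.1],"angular":[0,0,0],"grip":0},
    {"delta_pos":[0,0,0.2],"angular":[0,0,0],"grip":0},
    {"delta_pos":[0,0,0.2],"angular":[0,0,0],"grip":0}
  ]
}}

```text
time_s: 12.48
ee_pos: [0.5179, 0.2537, 0.115]
tool_rot: [-3.119, -0.377, -0.001]
force: [0.2, -1.0, -3.7]
opening: 0.04
gripper_force: 30.0
```

```bash
python3 -c "
from h import *
go(.5345,.286,.1115,np.radians(14.1))"
```

```text
t 12.47 pos [0.5179 0.2537 0.115 ] F [ 0.2 -1.  -3.7] open 0.04 gf 30.0 q [ 0.44  0.49  1.79 -0.    0.86  1.77]
delta_cm [ 2.38 -2.75  0.35] turn [ 0.    -0.    -0.005]
```

Call:
{"api": "move_arm", "payload": {
  "rows": [
    {"delta_pos":[0,0,0.1],"angular":[0,0,-0.005],"grip":0},
    {"delta_pos":[0,0,0.2],"angular":[0,0,-0.005],"grip":0},
    {"delta_pos":[0,0,0.3],"angular":[0,0,-0.005],"grip":0},
    {"delta_pos":[0,0,0.3],"angular":[0,0,-0.005],"grip":0}
  ]
}}

```text
time_s: 12.98
ee_pos: [0.5179, 0.2536, 0.1117]
tool_rot: [3.118, 0.385, -0.0]
force: [-0.2, 0.2, -3.4]
opening: 0.04
gripper_force: 30.0
```

Call:
{"api": "move_arm", "payload": {
  "rows": [
    {"delta_pos":[0,0,0.05],"angular":[0,0,0],"grip":0},
    {"delta_pos":[0,0,0.1],"angular":[0,0,0],"grip":0},
    {"delta_pos":[0,0,0.1],"angular":[0,0,0],"grip":0}
  ]
}}

```text
time_s: 13.35
ee_pos: [0.5179, 0.2536, 0.1115]
tool_rot: [-3.118, -0.385, -0.001]
force: [-3.1, -1.6, 5.2]
opening: 0.0397
gripper_force: 30.0
```

Contact with the plate. Now I slide toward the corner.

Call:
{"api": "move_arm", "payload": {
  "rows": [
    {"delta_pos":[0.8,-0.8,0],"angular":[0,0,0],"grip":0},
    {"delta_pos":[1.6,-1.6,0],"angular":[0,0,0],"grip":0},
    {"delta_pos":[1.8,-2,0],"angular":[0,0,0],"grip":0},
    {"delta_pos":[1.8,-2,0],"angular":[0,0,0],"grip":0}
  ]
}}

```text
time_s: 13.85
ee_pos: [0.531, 0.2772, 0.1115]
tool_rot: [3.117, 0.386, 0.002]
force: [-0.8, -2.5, 5.0]
opening: 0.0397
gripper_force: 30.0
```

```bash
cat >> h.py <<'E'
def st():
    s=env.observe(); R=Ro.from_rotvec(s['tool_rot']).as_matrix(); y=np.radians(14.1); M=np.array([[np.cos(y),-np.sin(y)],[np.sin(y),np.cos(y)]])
    print('t',round(s['time_s'],2),'jigpos',(M.T@(s['ee_pos'][:2]-[.5339,.2862])*1000).round(1),'z',s['ee_pos'][2].round(4),'Fjig',(M.T@s['force'][:2]).round(1),s['force'][2].round(1),'T',s['ft_torque'].round(2),'yaw',np.degrees(np.arctan2(R[1,0],R[0,0])).round(2),'tilt',R[:2,2].round(4),'open',round(s['opening'],4))
E
python3 -c "
from h import *
st()"
```

```text
t 13.85 jigpos [-5.1 -8. ] z 0.1115 Fjig [-1.4 -2.2] 5.0 T [-0.55  0.21 -0.02] yaw 14.13 tilt [ 0.0013 -0.0008] open 0.0397
```

Call:
{"api": "move_arm", "payload": {
  "rows": [
    {"delta_pos":[0,-0.3,0],"angular":[0,0,0],"grip":0},
    {"delta_pos":[0,-0.6,0],"angular":[0,0,0],"grip":0},
    {"delta_pos":[0,-0.6,0],"angular":[0,0,0],"grip":0}
  ]
}}

```text
time_s: 14.22
ee_pos: [0.5299, 0.2831, 0.1115]
tool_rot: [3.117, 0.386, 0.004]
force: [0.4, -3.3, 5.8]
opening: 0.04
gripper_force: 30.0
```

```bash
python3 -c "
from h import *
st()"
```

```text
t 14.22 jigpos [-4.6 -2.1] z 0.1115 Fjig [-0.5 -3.3] 5.8 T [-0.73  0.   -0.02] yaw 14.12 tilt [ 0.0025 -0.0003] open 0.04
```

Call:
{"api": "move_arm", "payload": {
  "rows": [
    {"delta_pos":[0,-0.1,0],"angular":[0,0,0],"grip":0},
    {"delta_pos":[0,-0.2,0],"angular":[0,0,0],"grip":0},
    {"delta_pos":[0,-0.3,0],"angular":[0,0,0],"grip":0},
    {"delta_pos":[0,-0.3,0],"angular":[0,0,0],"grip":0}
  ]
}}

```text
time_s: 14.72
ee_pos: [0.5293, 0.2858, 0.1115]
tool_rot: [3.117, 0.386, 0.004]
force: [1.8, -4.4, 5.0]
opening: 0.0399
gripper_force: 30.0
```

```bash
python3 -c "
from h import *
st()"
```

```text
t 14.72 jigpos [-4.5  0.7] z 0.1115 Fjig [ 0.7 -4.7] 5.0 T [-0.81 -0.09  0.02] yaw 14.12 tilt [ 0.0026 -0.0004] open 0.0399
```

Call:
{"api": "move_arm", "payload": {
  "rows": [
    {"delta_pos":[0,-0.1,0],"angular":[0,0,0],"grip":0},
    {"delta_pos":[0,-0.2,0],"angular":[0,0,0],"grip":0},
    {"delta_pos":[0,-0.2,0],"angular":[0,0,0],"grip":0}
  ]
}}

```text
time_s: 15.1
ee_pos: [0.5292, 0.2862, 0.1116]
tool_rot: [3.114, 0.388, 0.004]
force: [3.2, -8.7, 6.3]
opening: 0.04
gripper_force: 30.0
```

```bash
python3 -c "
from h import *
st()"
```

```text
t 15.1 jigpos [-4.5  1.2] z 0.1116 Fjig [ 1.  -9.2] 6.3 T [-1.79 -0.39  0.11] yaw 14.21 tilt [ 0.0032 -0.0036] open 0.04
```

The blue fence is reached. Now the red stop.

Call:
{"api": "move_arm", "payload": {
  "rows": [
    {"delta_pos":[0.15,0,0],"angular":[0,0,0],"grip":0},
    {"delta_pos":[0.3,0,0],"angular":[0,0,0],"grip":0},
    {"delta_pos":[0.4,0,0],"angular":[0,0,0],"grip":0},
    {"delta_pos":[0.4,0,0],"angular":[0,0,0],"grip":0}
  ]
}}

```text
time_s: 15.6
ee_pos: [0.53, 0.2865, 0.1116]
tool_rot: [3.112, 0.388, -0.008]
force: [-6.3, -10.1, 13.0]
opening: 0.0399
gripper_force: 30.0
```

```bash
python3 -c "
from h import *
st()"
```

```text
t 15.6 jigpos [-3.7  1.2] z 0.1116 Fjig [-8.5 -8.2] 13.0 T [-1.87  0.86  0.23] yaw 14.2 tilt [-0.0043 -0.0059] open 0.0399
```

Call:
{"api": "move_arm", "payload": {
  "rows": [
    {"delta_pos":[0.1,0,0],"angular":[0,0,0],"grip":0},
    {"delta_pos":[0.2,0,0],"angular":[0,0,0],"grip":0},
    {"delta_pos":[0.2,0,0],"angular":[0,0,0],"grip":0}
  ]
}}

```text
time_s: 15.98
ee_pos: [0.5304, 0.2866, 0.1117]
tool_rot: [3.112, 0.387, -0.014]
force: [-10.6, -12.1, 17.2]
opening: 0.0399
gripper_force: 30.0
```

```bash
python3 - <<'E'
from h import *
st()
im,c=snap('wrist','w4'); np.save('w4c.npy',c,allow_pickle=True)
cv2.imwrite('pics/c4.png',cv2.resize(im[90:260,190:370,::-1],None,fx=3.3,fy=3.3,interpolation=cv2.INTER_CUBIC))
E
```

```text
t 15.97 jigpos [-3.3  1.2] z 0.1117 Fjig [-13.2  -9.2] 17.2 T [-1.95  1.6   0.23] yaw 14.19 tilt [-0.008  -0.0071] open 0.0399
```

View pics/c4.png

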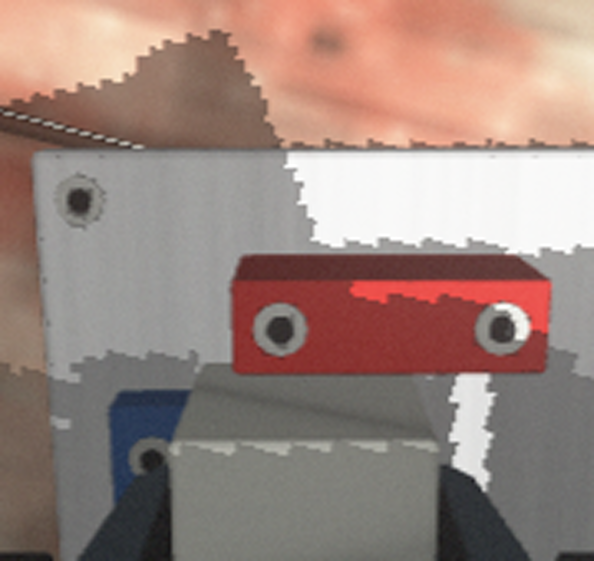

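The crop shows the blank's end face meeting the red stop's front edge (row 203), with its top edge at row 224. I cast rays on both edges to see whether a gap remains.

```bash
python3 - <<'E'
from h import *
c=np.load('w4c.npy',allow_pickle=True).item()
y=np.radians(14.1); M=np.array([[np.cos(y),-np.sin(y)],[np.sin(y),np.cos(y)]])
j=lambda u,v,z:(M.T@(ray(c,190+u/3.3,90+v/3.3,z)[:2]-[.5339,.2862])*1000).round(1)
print('blank top edge L,R',j(172,442,.06),j(437,442,.06),'at .0602',j(305,442,.0602)); print('red front',j(235,373,.038),j(545,373,.038)); print('blue inner occl?',j(187,392,.022))
st()
E
```

```text
blank top edge L,R [26.2 20.6] [ 26.1 -18.1] at .0602 [26.2  1.2]
red front [30.7 12.6] [ 30.6 -38.7]
blue inner occl? [22.9 22.4]
t 16.02 jigpos [-3.3  1.2] z 0.1117 Fjig [-13.   -8.7] 17.5 T [-2.    1.61  0.25] yaw 14.19 tilt [-0.0079 -0.0071] open 0.0398
```

The blank is still about 4 mm short of the red stop. It is sticking because of the high down-force, so I ease that off.

Call:
{"api": "move_arm", "payload": {
  "rows": [
    {"delta_pos":[-0.1,0.05,-0.05],"angular":[0,0,0],"grip":0},
    {"delta_pos":[-0.1,0.1,-0.1],"angular":[0,0,0],"grip":0},
    {"delta_pos":[0,0.1,-0.15],"angular":[0,0,0],"grip":0}
  ]
}}

```text
time_s: 16.4
ee_pos: [0.5308, 0.2865, 0.1118]
tool_rot: [3.113, 0.387, -0.013]
force: [-5.3, -7.1, 5.3]
opening: 0.04
gripper_force: 30.0
```

```bash
python3 -c "
from h import *
st()"
```

```text
t 16.4 jigpos [-2.9  1. ] z 0.1118 Fjig [-6.9 -5.6] 5.3 T [-1.21  1.01  0.21] yaw 14.15 tilt [-0.0078 -0.0054] open 0.04
```

Call:
{"api": "move_arm", "payload": {
  "rows": [
    {"delta_pos":[0,0,-0.05],"angular":[0,0,0],"grip":0},
    {"delta_pos":[0,0,-0.1],"angular":[0,0,0],"grip":0},
    {"delta_pos":[0,0,-0.1],"angular":[0,0,0],"grip":0},
    {"delta_pos":[0,0,-0.1],"angular":[0,0,0],"grip":0}
  ]
}}

```text
time_s: 16.9
ee_pos: [0.532, 0.2868, 0.1118]
tool_rot: [3.114, 0.387, -0.009]
force: [-2.5, -5.8, 0.5]
opening: 0.0396
gripper_force: 30.0
```

```bash
python3 -c "
from h import *
st()"
```

```text
t 16.9 jigpos [-1.7  1.1] z 0.1118 Fjig [-3.9 -5. ] 0.5 T [-1.09  0.54  0.16] yaw 14.16 tilt [-0.0055 -0.0048] open 0.0396
```

Call:
{"api": "move_arm", "payload": {
  "rows": [
    {"delta_pos":[0.1,0,0],"angular":[0,0,0],"grip":0},
    {"delta_pos":[0.2,0,0],"angular":[0,0,0],"grip":0},
    {"delta_pos":[0.2,0,0],"angular":[0,0,0],"grip":0},
    {"delta_pos":[0.2,0,0],"angular":[0,0,0],"grip":0}
  ]
}}

```text
time_s: 17.4
ee_pos: [0.5338, 0.2873, 0.1118]
tool_rot: [3.114, 0.386, -0.01]
force: [-2.9, -5.1, -0.8]
opening: 0.0398
gripper_force: 30.0
```

```bash
python3 -c "
from h import *
st()"
```

```text
t 17.4 jigpos [0.2 1.1] z 0.1118 Fjig [-4.1 -4.3] -0.8 T [-1.12  0.54  0.21] yaw 14.15 tilt [-0.0058 -0.0048] open 0.0398
```

Call:
{"api": "move_arm", "payload": {
  "rows": [
    {"delta_pos":[0.1,0,0],"angular":[0,0,0],"grip":0},
    {"delta_pos":[0.2,0,0],"angular":[0,0,0],"grip":0},
    {"delta_pos":[0.2,0,0],"angular":[0,0,0],"grip":0},
    {"delta_pos":[0.2,0,0],"angular":[0,0,0],"grip":0}
  ]
}}

```text
time_s: 17.9
ee_pos: [0.5346, 0.2875, 0.1118]
tool_rot: [3.113, 0.386, -0.014]
force: [-6.7, -6.2, 2.9]
opening: 0.0401
gripper_force: 30.0
```

```bash
python3 -c "
from h import *
st()"
```

```text
t 17.9 jigpos [1.  1.1] z 0.1118 Fjig [-8.  -4.4] 2.9 T [-1.16  0.96  0.18] yaw 14.15 tilt [-0.0085 -0.0057] open 0.0401
```

Call:
{"api": "move_arm", "payload": {
  "rows": [
    {"delta_pos":[0.1,-0.05,-0.05],"angular":[0,0,0],"grip":0},
    {"delta_pos":[0.2,-0.1,-0.05],"angular":[0,0,0],"grip":0},
    {"delta_pos":[0.2,-0.15,-0.05],"angular":[0,0,0],"grip":0},
    {"delta_pos":[0.2,-0.15,-0.05],"angular":[0,0,0],"grip":0}
  ]
}}

```text
time_s: 18.4
ee_pos: [0.5349, 0.2878, 0.1119]
tool_rot: [3.11, 0.386, -0.021]
force: [-8.5, -11.6, 4.0]
opening: 0.0398
gripper_force: 30.0
```

```bash
python3 - <<'E'
from h import *
st()
im,c=snap('wrist','w5'); np.save('w5c.npy',c,allow_pickle=True)
y=np.radians(14.1); M=np.array([[np.cos(y),-np.sin(y)],[np.sin(y),np.cos(y)]])
j=lambda u,v,z:(M.T@(ray(c,u,v,z)[:2]-[.5339,.2862])*1000).round(1)
a=im.astype(int); r=(a[...,0]-a[...,1]>45)&(a[...,0]-a[...,2]>45)
for u in (262,282,302):
    col=r[160:240,u]; v=160+np.where(col)[0].max(); g=np.gradient(cv2.GaussianBlur(im,(3,3),0)[v+3:v+60,u].astype(float).mean(1)); k=np.argsort(-abs(g))[:4]+v+3
    print(u,'red bottom',v,j(u,v+.5,.038),'edge cands',[(int(x),g[x-v-3].round(0),j(u,x,.06)[0]) for x in k])
E
```

```text
t 18.4 jigpos [1.4 1.3] z 0.1119 Fjig [-11.1  -9.1] 4.0 T [-1.88  1.25  0.05] yaw 14.14 tilt [-0.0121 -0.0093] open 0.0398
262 red bottom 210 [30.8 12.2] edge cands [(223, np.float64(15.0), np.float64(31.0)), (222, np.float64(12.0), np.float64(31.5)), (225, np.float64(-6.0), np.float64(30.0)), (224, np.float64(3.0), np.float64(30.5))]
282 red bottom 210 [30.7  1.2] edge cands [(223, np.float64(22.0), np.float64(31.0)), (226, np.float64(-14.0), np.float64(29.5)), (224, np.float64(13.0), np.float64(30.5)), (222, np.float64(13.0), np.float64(31.5))]
302 red bottom 210 [30.7 -9.8] edge cands [(223, np.float64(11.0), np.float64(31.0)), (224, np.float64(8.0), np.float64(30.5)), (222, np.float64(7.0), np.float64(31.5)), (215, np.float64(-3.0), np.float64(35.0))]
```

The blank's edge and the red face coincide (31.0 vs 30.7 mm). Both pushes are blocked, at about 11 N against the red stop and 9 N against the blue fence. I settle, then hand in.

Call:
{"api": "move_arm", "payload": {
  "rows": [
    {"delta_pos":[0,0,0],"angular":[0,0,0],"grip":0},
    {"delta_pos":[0,0,0],"angular":[0,0,0],"grip":0},
    {"delta_pos":[0,0,0],"angular":[0,0,0],"grip":0}
  ]
}}

```text
time_s: 18.82
ee_pos: [0.5349, 0.2878, 0.1119]
tool_rot: [3.11, 0.386, -0.021]
force: [-9.2, -10.1, 4.3]
opening: 0.04
gripper_force: 30.0
```

```bash
python3 -c "
from h import *
st()
print(env.finish_job())"
```

```text
t 18.82 jigpos [1.4 1.3] z 0.1119 Fjig [-11.4  -7.6] 4.3 T [-1.87  1.23  0.08] yaw 14.14 tilt [-0.0121 -0.0092] open 0.04
the job is handed in; nothing more can be done
None
```

I handed in the job at 18.8 s with the lid flat on the bench and the blank still gripped in the jig's corner, pushing about 11 N towards the red stop and 8 N towards the blue fence (wrist readings, plate friction included); no verdict was returned.

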